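# Hang the tube holder on its screw and wedge it tight

## Task

Pick up the loose plastic tube holder, put its keyhole over the screw head that sticks out of the grey upright panel, and slide it straight down so that the screw runs up the narrow slot until the tapered slot wedges the holder tight and flush against the panel. Push it down firmly (with 15 to 20 N), but never squeeze it against the panel with more than 25 N, and do not let it drop onto the screw. Let go and leave the other things on the bench where they are.

Things in the scene. Friction and masses are not known exactly. Their poses are not given: they have to be found in the camera images.
- holder: Loose milky-white plastic tube holder, about 0.2 kg, standing upright: back plate 76 wide (y), 152 high (z), 3.5 thick; open two-bay tray on the front (x 3.5 to 50.5, z 0 to 46); grip block at the top of the front. Origin: bottom of the plate's back face, mid-width; z up, +x out of the front (tray side). A keyhole goes through the plate between tray and grip block: hole below, slot above.
- holder_hole (a point): Centre of the keyhole's eight-sided hole, 24 across, on the plate's back face (x 0, z 62 of the holder); axes as the holder's.
- holder_slot (a point): Upper end of the keyhole's slot on the plate's back face (z 118 of the holder). The slot is 11 wide and runs up from the hole. Beside it on the front, ramps thicken the plate evenly from 3.5 (z 74) to 9.5 (z 118): the further the screw runs up the slot, the tighter it clamps. A wedged holder stays by friction; its own weight does not wedge it tight.
- holder_grip (a point): Centre of the grip block, 30 x 30 x 30 (holder x 18.5, z 137); can be gripped from above across the holder's y.
- panel: Fixed grey upright panel, 160 wide (y), 205 high (z), 15 thick, on two flat feet 12 high that reach 75 out in front near its side edges. Origin: bottom of the front face, mid-width. +x points out of the front face, where the screw is; z up. The hung holder has the panel's axis directions. It cracks if the holder presses on it with more than 25 N.
- panel_screw (a point): Where the screw's axis meets the panel's front face, 165 above the bench; axes as the panel's. Screw along +x: shank 8, head 18 in diameter, 5 thick. Its depth is not measured: the gap under the head is 5 to 8.5, so the holder wedges with its hole centre some 16 to 48 below the axis. This must be felt: the push needed grows from near nothing to 20 N within a few mm.
- beaker: Bystander: clear beaker, 64 diameter, 85 high; origin under its centre. Leave alone.
- bottle: Bystander: white jar, 52 diameter, 110 high; origin under its centre. Leave alone.
- washbottle: Bystander: white bottle, 68 diameter, 150 high; origin under its centre. Leave alone.
- tray: Bystander: grey open tray 120 x 170 x 35; origin under its centre. Leave alone.
- weight: Bystander: brass cylinder, 38 diameter, 40 high; origin under its centre. Leave alone.
- meter: Bystander: small grey and navy instrument 90 x 65, 72 high; origin under its centre. Leave alone.
Not all that is in view belongs to the job. Several things look just like the panel: the one meant starts farthest from the robot's base.

How it is judged:
On the way:
1. the screw head is through the big hole: hole centre within 5 mm sideways and 7 mm in height of the screw's axis, the plate's back within 4 mm of the panel (x of holder_hole in the frame of panel_screw between -0.004 and 0.004 m and y of holder_hole in the frame of panel_screw between -0.005 and 0.005 m and z of holder_hole in the frame of panel_screw between -0.007 and 0.007 m), for 0.02 s.
At the end, for the whole second after the job is handed in: The holder hangs at rest on the screw with the shank in the narrow slot (screw axis 11 to 54 mm above the hole's centre, within 4 mm sideways), upright within 0.08 rad, its back within 3 mm of the panel, wedged so that it presses on the panel with more than 9 N by itself (contact force between holder and panel above 9 N and x of holder_hole in the frame of panel_screw between -0.003 and 0.003 m and y of holder_hole in the frame of panel_screw between -0.004 and 0.004 m and z of holder_hole in the frame of panel_screw between -0.054 and -0.011 m and angle between holder's own z axis and vertical below 0.08 rad and linear speed of holder below 0.01 m/s); the robot touches nothing.
It fails at once if the holder is pressed against the panel with more than 25 N (contact force between holder and panel above 25 N).
It fails at once if the holder drops onto the screw (faster than 0.25 m/s within 52 mm of its place) (distance between holder_hole and panel_screw below 0.052 m and linear speed of holder above 0.25 m/s).
It fails at once if a bystander is moved by more than 20 mm (distance of any of beaker, bottle, washbottle, tray, weight, meter from where it was at the start of the episode above 0.02 m).
It also fails if it takes over 51 s, if anything falls off the work surface, if the arm or the gripper's body presses on something with over 40 N, if the wrist force passes 120 N, or if a joint passes its speed limit or range.

## Robot

A 6-joint arm with a two-finger parallel gripper is mounted at the origin on the work surface. World frame = base frame: x ahead of the robot, y to its left, z up, the work surface at z = 0. Lengths are in m, angles in rad, forces in N, time in s.
With the tool pointing down it reaches from about 0.275 to 0.825 m from the base axis. Payload 4.9 kg.
Tool frame: the origin (TCP) lies at the very end of the fingers, on their centre line; the grasp point (between the pads) lies 19 mm behind it (robot.pinch_z is the distance from the TCP to the grasp point, in m); z points along the fingers, y is the line along which they close (so a half turn about z gives the same grasp; the last joint's range is limited). The gripper opens to 85 mm and grips with 20 to 120 N. Pads are 22 mm wide; open, the fingers measure 114 mm over their backs; the gripper's body (76 mm by 85 mm) begins 54 mm behind the grasp point. The pads swing forward as they close: fully open they stand 13 mm farther back than shut.
Start: joints at [-1.417, 0.326, -0.193, 1.052, 0, 1.437], TCP at [0.156, -0.527, 0.231] pointing down, gripper open.
Joint ranges: [-2.65, 2.65], [-0.97, 1.79], [-1.3, 1.35], [-1.93, 2.1], [-1.47, 1.37], [-3.14, 3.14]. Speed limits (rad/s): [2.57, 2.57, 3.14, 3.14, 3.14, 3.14].

## Interface

Orientations are given as [roll, pitch, yaw] about the fixed x, y, z axes, in that order (R = Rz(yaw) Ry(pitch) Rx(roll)).
In Python, from bench import robot, camera, camera_info, ticket, search_frame, outline_of, place_of gives the robot as it stands. The module is installed in compiled form; this text tells all that it offers.
- The arm moves only by the tool carry_out, never from a script. Its argument "increments" is a list of rows, each a list of 4 numbers: the shift along the tool's x, y, z in cm, then the turn about the tool's z in degrees. A call has 1 to 20 rows; each row is the pose to reach, as a shift and turn from the pose commanded when the call began, along the tool's axes at that moment; what a row does not reach only later rows make up. A row lasts 1/12 s, in which the tool goes at most 41.7 mm and 7.16 degrees, less where a joint would pass 70% of its speed; a pose out of reach is approached as far as the arm can. A call with a gripper value outside its range is refused whole. "gripper" is the opening, from 0 (shut) to 1 (fully open), set as the call begins (left out, the last holds). The fingers move at their own pace and stop on an object; "force" is the grip in N (left out, the last holds). Time passes only in rows, so rows that repeat a pose let the fingers close. It gives the time, the measured TCP pose, the force, the opening and the grip force at its end, in the units of the state.
- robot.get_obs(): the state, without advancing time (a new reading comes with each control period).
- camera(name): name is "scene" or "top" or "wrist"; returns the picture (420x560x3 uint8, red, green, blue); there is no depth.
- camera_info(name): a dict with "intrinsics" (3x3 intrinsics, pixels), "dist_coeffs" ([k1, k2, p1, p2, k3] as OpenCV has them; the pictures are not rectified), "world_from_camera" (4x4, takes a point from camera to world coordinates); the wrist camera has in their place "tool_from_camera" (4x4, takes a point from camera to tool coordinates, whose origin is the TCP and whose axes are the flange's). Camera axes: x right, y down, z forward; pixel columns grow to the right and rows downward; lengths in m; the calibration is good to about 2 mm. A picture is of the moment at which its call begins: read the wrist's pose just before it. camera_info takes no time and is no camera call.
- ticket.job_done(): hands the job in; it is judged then, once.
Trained networks look in the newest picture that a camera, given by its name, has taken for a name from the list of things; names that differ only in an ending like _2 or _b are one class to them, and where a whole thing is asked for, a point or a joint stands for the part that bears it (a point fixed in the world has none). Each returns a list of dicts, best first, with "confidence" (0 to 1); they miss things now and then, are a little off and sometimes report something else, mostly with a low value. They report only what shows in the picture. A call takes as long as a camera call. They do not tell look-alikes from the thing itself.
- search_frame(camera, thing): "uv" ([column, row] in pixels, amid what is visible of it).
- outline_of(camera, thing): "mask" (420x560 bool, what is visible of it) and "uv" ([column, row] in pixels, amid what is visible of it).
- place_of(camera, thing): "uv" ([column, row] in pixels: a listed point, or the origin of a listed thing).
The state is a dict: "t": time; "joint_pos": joint angles; "dq": joint speeds; "joint_efforts": joint torques, N m; "eef_pos": TCP position; "tool_rot": TCP orientation; "force": force on the tool from outside, world axes, zero at the start; "moment": the same for the moment, N m; "grip_width": finger opening in m; "grasp_force": force on a finger pad.
Only numpy, scipy, OpenCV 4.12 (cv2) and the standard library are available. Lean on these libraries where they do the work, as an engineer would, in place of code of your own. Each camera call takes 0.05 s, during which the arm holds its last target. There are 200 camera calls.

## Working session

There is one attempt and no reset: what is moved stays moved. The work goes in short steps, Python scripts to look and compute and a tool call to move; the robot and the scene stay as the last step left them, time stands still between calls to the robot, and variables do not carry over. Pictures are saved under pics/ and viewed, at most 10 in all, crops included, and the job is handed in when it is done.

Besides the shell and the picture viewer there is one more tool, called after "Call:" as name(argument=value, ...) on one line, values as JSON. carry_out: Moves the arm, as the interface text tells. Its arguments: {"type":"object","properties":{"increments":{"type":"array"},"gripper":{"type":"number"},"force":{"type":"number"}},"required":["increments"]}

```bash
mkdir -p pics; cat > h.py <<'E'
import numpy as np, cv2
from bench import *
def info(n):
    i=camera_info(n); K=np.array(i["intrinsics"],float); d=np.array(i["dist_coeffs"],float)
    if "world_from_camera" in i: T=np.array(i["world_from_camera"])
    else:
        from scipy.spatial.transform import Rotation as R
        o=robot.get_obs(); W=np.eye(4); r=np.array(o["tool_rot"]); W[:3,:3]=R.from_euler('xyz',r).as_matrix() if r.shape==(3,) else r
        W[:3,3]=o["eef_pos"]; T=W@np.array(i["tool_from_camera"])
    return K,d,T
def ray(n,uv,I=None):
    K,d,T=I or info(n); p=cv2.undistortPoints(np.array([[uv]],float),K,d)[0,0]
    v=T[:3,:3]@np.array([p[0],p[1],1]); return T[:3,3],v/np.linalg.norm(v)
def atz(n,uv,z,I=None):
    o,v=ray(n,uv,I); return o+v*(z-o[2])/v[2]
def tri(rs):
    A=sum(np.eye(3)-np.outer(v,v) for o,v in rs); b=sum((np.eye(3)-np.outer(v,v))@o for o,v in rs); p=np.linalg.solve(A,b)
    return p,[float(np.linalg.norm((np.eye(3)-np.outer(v,v))@(p-o))) for o,v in rs]
def proj(n,P,I=None):
    K,d,T=I or info(n); C=np.linalg.inv(T); return cv2.projectPoints(np.atleast_2d(P).astype(float),cv2.Rodrigues(C[:3,:3])[0],C[:3,3],K,d)[0][:,0]
def save(n,im): cv2.imwrite('pics/'+n+'.png',im[:,:,::-1])
E
python3 - <<'E'
from h import *
np.set_printoptions(precision=3,suppress=True)
o=robot.get_obs(); print({k:np.round(v,3) for k,v in o.items()})
for n in ["scene","top"]:
    im=camera(n); save(n,im); print(n,info(n)[2])
    for t in ["holder","holder_hole","holder_grip","holder_slot","panel","panel_screw"]:
        print(n,t,[(np.round(r["uv"],1),round(r["confidence"],2)) for r in place_of(n,t)])
E
```

```text
{'t': np.float64(0.0), 'joint_pos': array([-1.417,  0.327, -0.194,  1.052,  0.   ,  1.437]), 'dq': array([ 0.001,  0.   ,  0.001, -0.001,  0.002, -0.   ]), 'joint_efforts': array([ -0.001, -44.339,  26.244,   0.016,  -0.   ,   0.   ]), 'eef_pos': array([ 0.156, -0.527,  0.23 ]), 'tool_rot': array([-3.14 , -0.   ,  0.288]), 'force': array([-0.222,  0.952, -0.086]), 'moment': array([-0.059, -0.021, -0.041]), 'grasp_force': np.float64(0.0), 'grip_width': np.float64(0.085)}
scene [[ 0.668  0.512 -0.54   1.127]
 [ 0.744 -0.469  0.476 -0.518]
 [-0.01  -0.719 -0.695  0.878]
 [ 0.     0.     0.     1.   ]]
scene holder [(array([344.1, 201.7]), 0.82)]
scene holder_hole [(array([346.9, 185.1]), 0.64)]
scene holder_grip [(array([353.1, 166. ]), 0.98)]
scene holder_slot [(array([350.5, 168.6]), 0.75)]
scene panel [(array([297.2, 186. ]), 0.97), (array([215.8, 283.1]), 0.61)]
scene panel_screw [(array([209.8, 240.3]), 0.83)]
top [[ 0.104 -0.972  0.211  0.324]
 [-0.995 -0.103  0.016 -0.007]
 [ 0.006 -0.212 -0.977  1.179]
 [ 0.     0.     0.     1.   ]]
top holder [(array([207.6, 207.1]), 0.57)]
top holder_hole [(array([205.5, 206.5]), 0.94)]
top holder_grip [(array([199.9, 191. ]), 0.57)]
top holder_slot [(array([198.6, 200.6]), 0.66)]
top panel [(array([364.4, 231.9]), 0.76)]
top panel_screw [(array([206.1, 259.2]), 0.98), (array([374.4, 222.4]), 0.89)]
```

```bash
python3 -c "
import cv2,numpy as np
cv2.imwrite('pics/both.png',cv2.resize(np.hstack([cv2.imread('pics/scene.png'),cv2.imread('pics/top.png')]),(800,300),interpolation=cv2.INTER_AREA))"
```

```text
(no output)
```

View pics/scene.png

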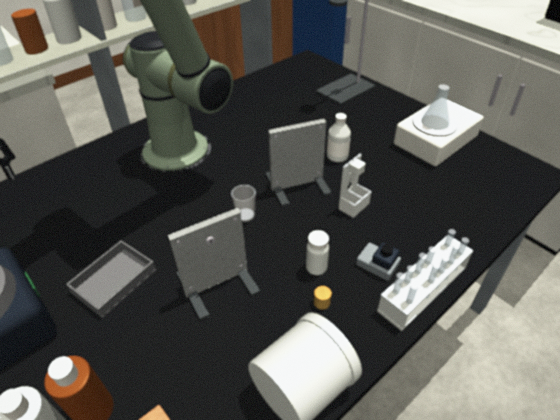

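View pics/top.png

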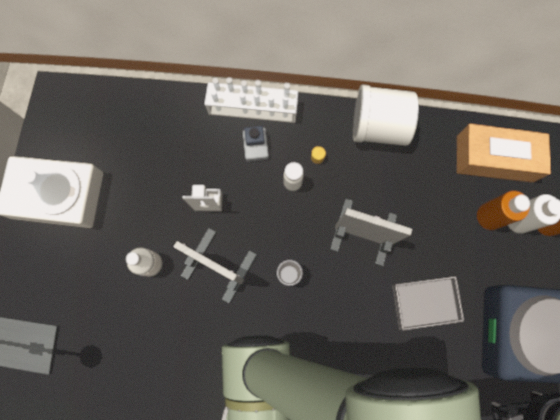

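The scene shows two look-alike panels. Panel A is at scene (210,250) / top (375,222) and panel B at scene (297,158) / top (206,260). The holder is at scene (352,190) / top (203,200). Next I'll compute their distances from the base and enlarge both.

```bash
python3 - <<'E'
from h import *
np.set_printoptions(precision=4,suppress=True)
S=info("scene");T=info("top")
def both(name,a,b):
    p,e=tri([ray("scene",a,S),ray("top",b,T)]); print(name,p,np.round(e,4),"r",np.hypot(*p[:2]))
both("grip",(353.1,166),(199.9,191)); both("hole",(346.9,185.1),(205.5,206.5)); both("screwA",(209.8,240.3),(374.4,222.4))
print("A/B origin scene z0",atz("scene",(215.8,283.1),0,S),atz("scene",(297.2,186),0,S)); print("A top",atz("top",(364.4,231.9),0,T),"Bscrew top z.165",atz("top",(206.1,259.2),.165,T))
a=cv2.imread('pics/scene.png');b=cv2.imread('pics/top.png')
r=lambda i,x,y,w,h:cv2.resize(i[y:y+h,x:x+w],(400,300),interpolation=cv2.INTER_CUBIC)
cv2.imwrite('pics/crop.png',np.vstack([np.hstack([r(a,160,200,144,108),r(a,250,110,144,108)]),np.hstack([r(b,310,180,144,108),r(b,150,175,144,108)])]))
for n in ["scene","top"]:
    camera(n)
    for t in ["panel","holder"]:
        for q in outline_of(n,t):
            m=q["mask"].astype(np.uint8); print(n,t,round(q["confidence"],2),np.round(q["uv"]),cv2.boundingRect(m),cv2.minAreaRect(cv2.findNonZero(m)))
E
```

```text
grip [0.5687 0.2217 0.1473] [0.0036 0.0036] r 0.6104248577341472
hole [0.55   0.2221 0.067 ] [0.001 0.001] r 0.5931738585388041
screwA [ 0.5356 -0.2134  0.1567] [0.001 0.001] r 0.5765414109823295
A/B origin scene z0 [ 0.5317 -0.2159  0.    ] [0.4055 0.1721 0.    ]
A top [ 0.5373 -0.2194  0.    ] Bscrew top z.165 [0.4022 0.1817 0.165 ]
scene panel 0.91 [294. 155.] (267, 120, 63, 86) ((296.75518798828125, 162.8379364013672), (82.91549682617188, 61.18834686279297), 86.633544921875)
scene panel 0.78 [208. 256.] (169, 209, 90, 111) ((216.68966674804688, 264.22412109375), (90.80501556396484, 80.22039031982422), 68.1985855102539)
scene holder 0.96 [351. 187.] (339, 155, 32, 61) ((355.6930847167969, 185.06930541992188), (30.249130249023438, 60.697269439697266), 5.710593223571777)
scene holder 0.38 [318. 252.] (306, 230, 22, 45) ((316.5, 252.0), (44.0, 21.0), 90.0)
top panel 0.95 [371. 228.] (331, 199, 80, 67) ((370.95001220703125, 234.15000915527344), (72.73237609863281, 52.810035705566406), 18.43494987487793)
top panel 0.7 [209. 261.] (175, 229, 80, 73) ((210.07382202148438, 260.0760803222656), (76.15094757080078, 55.17390441894531), 29.167613983154297)
top holder 0.89 [203. 196.] (184, 185, 38, 26) ((202.4293212890625, 197.2017364501953), (36.9361572265625, 24.428361892700195), 3.3664603233337402)
```

View pics/crop.png

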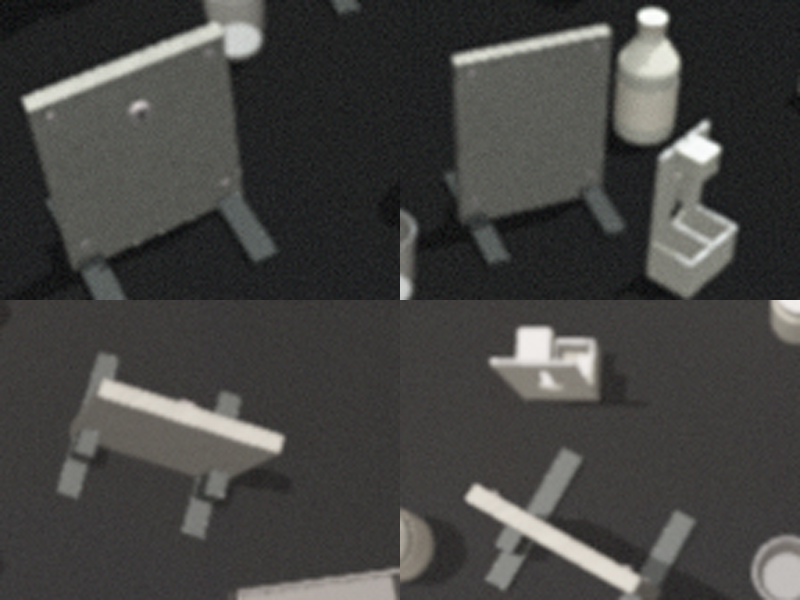

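Panel A (scene (210,240), top (374,222)) is 0.58 m from the base, and panel B (scene (297,158)) is 0.44 m. The crop shows the screw on A's far face. A is the farthest one, so A is meant. The holder stands at about (0.56, 0.22) with its front toward +x. I'll swing over to the holder now, with the wrist half-turned for joint 6.

Call:
carry_out(increments=[[2.6,-2.75,-0.85,-7.1],[5.2,-5.5,-1.7,-14.2],[7.8,-8.25,-2.55,-21.3],[10.4,-11,-3.4,-28.4],[13,-13.75,-4.25,-35.5],[15.6,-16.5,-5.1,-42.6],[18.2,-19.25,-5.95,-49.7],[20.8,-22,-6.8,-56.8],[23.4,-24.75,-7.65,-63.9],[26,-27.5,-8.5,-71],[28.6,-30.25,-9.35,-78.1],[31.2,-33,-10.2,-85.2],[33.8,-35.75,-11.05,-92.3],[36.4,-38.5,-11.9,-99.4],[39,-41.25,-12.75,-106.5],[41.6,-44,-13.6,-113.6],[44.2,-46.75,-14.45,-120.7],[46.8,-49.5,-15.3,-127.8],[49.4,-52.25,-16.15,-134.9],[52,-55,-17,-142]])

```text
t: 2.67
eef_pos: [0.499, 0.1496, 0.4018]
tool_rot: [3.141, 0.001, 2.773]
force: [0.8, -0.4, 0.8]
grip_width: 0.0857
grasp_force: 0.0
```

```bash
python3 - <<'E'
from h import *
np.set_printoptions(precision=4,suppress=True)
o=robot.get_obs(); print(o["t"],o["joint_pos"],o["eef_pos"],o["tool_rot"])
print(camera_info("wrist"))
save("w1",camera("wrist")); I=info("wrist")
for t in ["holder_hole","holder_grip","holder_slot","holder"]:
    print(t,[(np.round(r["uv"],1),round(r["confidence"],2)) for r in place_of("wrist",t)])
print(proj("wrist",[[.569,.222,.15]],I))
E
```

```text
2.6667 [ 0.1496  0.2191  0.0924  1.4435 -0.0002  0.5184] [0.499  0.1496 0.4018] [3.1415 0.0006 2.7728]
{'intrinsics': array([[321.032 ,   0.    , 277.7647],
       [  0.    , 321.032 , 209.501 ],
       [  0.    ,   0.    ,   1.    ]]), 'dist_coeffs': array([-0.0763,  0.    ,  0.    ,  0.    ,  0.    ]), 'tool_from_camera': array([[-0.0002, -0.9598, -0.2806,  0.0706],
       [ 1.    , -0.0005,  0.001 , -0.0002],
       [-0.0011, -0.2806,  0.9598, -0.1425],
       [ 0.    ,  0.    ,  0.    ,  1.    ]])}
holder_hole [(array([337.1, 178.5]), 0.7)]
holder_grip [(array([355.7, 204.2]), 0.83)]
holder_slot [(array([344.8, 187.7]), 0.56)]
holder [(array([332.2, 172.4]), 0.69), (array([354.2, 201.9]), 0.4)]
[[343.9994 204.9057]]
```

View pics/w1.png

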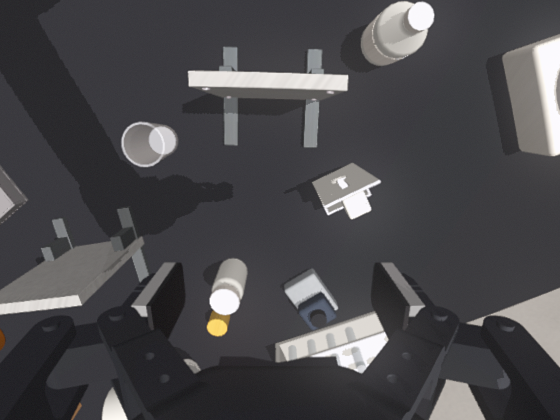

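The wrist view shows the holder at (346,190), with its grip block at (357,205) and its plate turned about 25° in the image. Panel A is at the lower left. I'll fit box models to the network masks from all views.

```bash
cat > fit.py <<'E'
from h import *
from scipy.optimize import minimize
HB=[(0,-.038,0,.0035,.038,.152),(.0035,-.038,0,.0505,.038,.046),(.0035,-.015,.122,.0335,.015,.152)]
def PB(): return [(-.015,-.08,0,0,.08,.205),(-.09,-.075,0,.075,-.05,.012),(-.09,.05,0,.075,.075,.012)]
def corners(b,p):
    c=np.array([[x,y,z] for x in (b[0],b[3]) for y in (b[1],b[4]) for z in (b[2],b[5])]); s,k=np.sin(p[2]),np.cos(p[2])
    return c@np.array([[k,-s,0],[s,k,0],[0,0,1]]).T+[p[0],p[1],p[3] if len(p)>3 else 0]
def render(n,I,boxes,p):
    m=np.zeros((420,560),np.uint8)
    for b in boxes:
        h=cv2.convexHull(proj(n,corners(b,p),I).astype(np.float32)); t=np.zeros_like(m)
        cv2.fillPoly(t,[np.round(h*16).astype(np.int32)],255,lineType=cv2.LINE_AA,shift=4); m=np.maximum(m,t)
    return m/255.
def fit(views,boxes,p0,step=(.01,.01,.1)):
    # views: list (name, I, mask)
    def cost(p):
        c=0
        for n,I,m in views: r=render(n,I,boxes,p); c+=1-np.minimum(r,m).sum()/np.maximum(r,m).sum()
        return c/len(views)
    S=np.array([p0]+[np.array(p0)+np.eye(3)[i]*step[i] for i in range(3)])
    r=minimize(cost,p0,method='Nelder-Mead',options=dict(initial_simplex=S,xatol=1e-4,fatol=1e-5,maxiter=200)); return r.x,r.fun
def masks(t,near,names=("scene","top","wrist"),rad=60):
    out=[]
    for n in names:
        I=info(n); camera(n); u=proj(n,[near],I)[0]
        q=[r for r in outline_of(n,t) if np.hypot(*(np.array(r["uv"])-u))<rad]
        if q: out.append((n,I,q[0]["mask"].astype(float)))
        else: print("no",t,n,u)
    return out
E
python3 - <<'E'
from fit import *
np.set_printoptions(precision=4,suppress=True)
V=masks("holder",(.56,.222,.07))
for v in [V]+[[a] for a in V]: print("holder",[a[0] for a in v],fit(v,HB,(.55,.222,0)))
V=masks("panel",(.535,-.215,.1),names=("scene","top"))
for v in [V]+[[a] for a in V]: print("panel",[a[0] for a in v],fit(v,PB(),(.535,-.215,-.35)))
p=fit(V,PB(),(.535,-.215,-.35))[0]
a=[]
for n in ("scene","top"):
    im=cv2.imread(f'pics/{n}.png')
    for B,q,col in ((PB(),p,(0,0,255)),(HB,fit(masks("holder",(.56,.222,.07)),HB,(.55,.222,0))[0],(0,255,0))):
        m=(render(n,info(n),B,q)>.5).astype(np.uint8); cv2.drawContours(im,cv2.findContours(m,0,2)[0],-1,col,1)
    a.append(im[120:340,150:430])
cv2.imwrite('pics/fit.png',cv2.resize(np.hstack(a),None,fx=1.42,fy=1.42))
E
```

```text
holder ['scene', 'top', 'wrist'] (array([0.5516, 0.2276, 0.1079]), np.float64(0.2843057035824395))
holder ['scene'] (array([0.5486, 0.2306, 0.1403]), np.float64(0.06060561538574527))
holder ['top'] (array([0.5414, 0.2265, 0.1046]), np.float64(0.7089140925458688))
holder ['wrist'] (array([0.5528, 0.2281, 0.0957]), np.float64(0.035458858964826145))
panel ['scene', 'top'] (array([ 0.5359, -0.2153, -0.1894]), np.float64(0.13390150209890406))
panel ['scene'] (array([ 0.5351, -0.2139, -0.2134]), np.float64(0.08492271321274014))
panel ['top'] (array([ 0.5366, -0.216 , -0.2154]), np.float64(0.182763854967813))
```

View pics/fit.png

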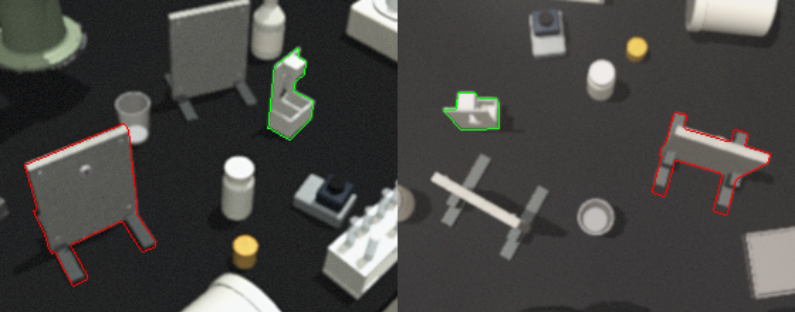

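The fits agree well: holder at about (0.552, 0.228) with yaw 0.10, panel A at about (0.536, −0.215) with yaw −0.2. I'll hover above the grip and check it from close up.

Call:
carry_out(increments=[[-0.8,2,3,-5.4],[-1.6,4,6,-10.8],[-2.4,6,9,-16.2],[-3.2,8,12,-21.6],[-3.8,10,15,-26.8],[-3.8,10,15,-26.8],[-3.8,10,15,-26.8]])

```text
t: 4.6
eef_pos: [0.5695, 0.2268, 0.2489]
tool_rot: [-3.141, -0.005, -3.049]
force: [-0.5, 0.1, 0.7]
grip_width: 0.0855
grasp_force: 0.0
```

```bash
python3 - <<'E'
from fit import *
np.set_printoptions(precision=4,suppress=True)
o=robot.get_obs(); print(o["t"],o["joint_pos"],o["eef_pos"],o["tool_rot"])
I=info("wrist"); im=camera("wrist"); 
for t in ["holder_hole","holder_grip","holder_slot"]:
    for r in place_of("wrist",t): print(t,np.round(r["uv"],1),round(r["confidence"],2),atz("wrist",r["uv"],.137 if t[-1]=='p' else .062 if t[-1]=='e' else .118,I))
for n in ("wrist",):
  V=masks("holder",(.57,.23,.1),names=(n,),rad=120)
  q=fit(V,HB,(.5525,.228,.1)); print(q)
m=(render("wrist",I,HB,q[0])>.5).astype(np.uint8); im=im[:,:,::-1].copy(); cv2.drawContours(im,cv2.findContours(m,0,2)[0],-1,(0,255,0),1)
cv2.imwrite('pics/w2.png',im)
E
```

```text
4.6 [ 0.2588  0.4389  0.0215  1.1585 -0.0002  0.1665] [0.5695 0.2268 0.2489] [-3.1405 -0.0049 -3.0493]
holder_hole [278.7 171.3] 0.63 [0.5531 0.2259 0.062 ]
holder_grip [282.3 207.6] 0.91 [0.5707 0.2303 0.137 ]
holder_grip [77.  10.5] 0.43 [0.433  0.0638 0.137 ]
holder_slot [281.4 179.5] 0.6 [0.551  0.2278 0.118 ]
(array([0.5528, 0.228 , 0.0869]), np.float64(0.04627102019593243))
```

View pics/w2.png

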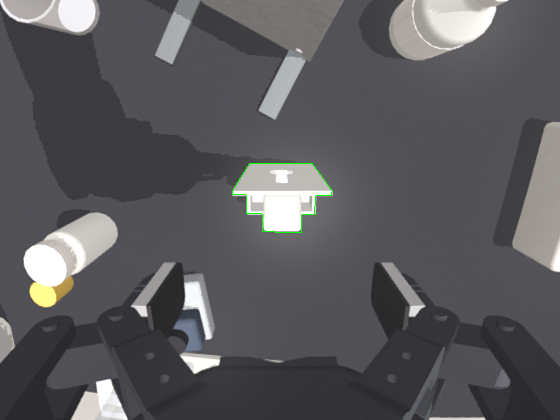

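The model overlay matches the picture, with the plate at (283,180) and the grip at (282,215). The grip centre is at (0.571, 0.230). I'll descend and grip.

Call:
carry_out(increments=[[-0.2,0.26,3,0.3],[-0.4,0.26,6,0.3],[-0.4,0.26,9,0.3],[-0.4,0.26,11,0.3],[-0.4,0.26,12,0.3],[-0.4,0.26,12.7,0.3],[-0.4,0.26,12.7,0.3],[-0.4,0.26,12.7,0.3]])

```text
t: 5.57
eef_pos: [0.5752, 0.2297, 0.1256]
tool_rot: [3.141, 0.002, -3.055]
force: [-0.3, 0.5, 0.8]
grip_width: 0.0855
grasp_force: 0.0
```

Call:
carry_out(increments=[[0,0,0,0],[0,0,0,0],[0,0,0,0],[0,0,0,0],[0,0,0,0],[0,0,0,0],[0,0,0,0],[0,0,0,0],[0,0,0,0],[0,0,0,0]], gripper=0, force=80)

```text
t: 6.4
eef_pos: [0.575, 0.2301, 0.1251]
tool_rot: [3.141, 0.002, -3.054]
force: [0.0, 1.0, 5.1]
grip_width: 0.0287
grasp_force: 79.8
```

Gripped: width 28.7 mm, 80 N. I'll lift and carry to a hover in front of panel A.

Call:
carry_out(increments=[[0,0,-1,0],[0,0,-3,0],[0,0,-6,0],[0,0,-9,0],[0,0,-12,0],[0,0,-15,0],[0,-1,-18,0],[0,-3,-20,0],[0,-6.5,-20,2],[0,-10,-20,4],[0,-14,-20,6],[0,-18,-20,8],[0,-22,-20,10],[0,-26,-20,12],[0,-30,-20,14],[0,-34,-20,16.5],[-0.1,-38,-20,16.5],[-0.1,-42,-20,16.5],[-0.1,-45,-20,16.5],[-0.1,-46.3,-20,16.5]])

```text
t: 8.07
eef_pos: [0.6146, -0.2361, 0.3232]
tool_rot: [-3.14, -0.002, 2.936]
force: [-0.3, 1.1, -2.6]
grip_width: 0.0287
grasp_force: 79.2
```

Call:
carry_out(increments=[[0,0,0,0],[0,0,0,0],[0,0,0,0],[0,0,0,0]])

```text
t: 8.4
eef_pos: [0.6156, -0.2298, 0.3244]
tool_rot: [3.141, -0.001, 2.943]
force: [-0.7, 1.1, -1.7]
grip_width: 0.029
grasp_force: 79.2
```

```bash
python3 - <<'E'
from fit import *
from scipy.spatial.transform import Rotation as R
np.set_printoptions(precision=4,suppress=True)
o=robot.get_obs(); print(o["t"],o["joint_pos"],o["eef_pos"],o["tool_rot"],o["force"],o["grip_width"])
I=info("wrist"); im=camera("wrist")[:,:,::-1].copy()
for t in ["panel_screw","panel","holder_hole","holder_slot","holder_grip"]:
    for r in place_of("wrist",t): print(t,np.round(r["uv"],1),round(r["confidence"],2),atz("wrist",r["uv"],.165 if t=="panel_screw" else 0,I))
p=np.array([.536,-.215,-.2]); pts=[]
for q in outline_of("wrist","panel"): print("panel",q["confidence"],np.round(q["uv"]),q["mask"].sum())
V=masks("panel",(.536,-.215,.15),names=("wrist",),rad=150)
if V:
    q=fit(V,PB(),p); print("panelfit",q); p=q[0]
# expected holder
y=o["tool_rot"][2]; e=np.array(o["eef_pos"]); psi=y-np.pi
h=np.r_[e[:2]-.0223*np.array([np.cos(psi),np.sin(psi)]),psi,e[2]-.125]
print("holder exp",h)
for B,qq,c in ((PB(),p,(0,0,255)),(HB,h,(0,255,0))):
    m=(render("wrist",I,B,qq)>.5).astype(np.uint8); cv2.drawContours(im,cv2.findContours(m,0,2)[0],-1,c,1)
cv2.imwrite('pics/w3.png',im)
E
```

```text
8.4 [-0.4697  0.5057  0.3163  1.382   0.0003 -0.2707] [ 0.6156 -0.2298  0.3244] [ 3.1411 -0.0005  2.9426] [-0.6575  1.0885 -1.7145] 0.029008878868244718
panel_screw [275.2 107.2] 0.95 [ 0.5381 -0.2165  0.165 ]
panel [276.5 109. ] 0.57 [ 0.5363 -0.2153  0.    ]
holder_hole [279.2 194.3] 0.76 [ 0.6574 -0.2357  0.    ]
holder_slot [277.6 217.1] 0.61 [ 0.6919 -0.2452  0.    ]
holder_slot [435.7 168. ] 0.34 [0.6637 0.0011 0.    ]
holder_grip [280.9 271.7] 0.85 [ 0.7835 -0.2582  0.    ]
holder_grip [114.    7.6] 0.37 [ 0.3596 -0.4022  0.    ]
panel 0.78 [274.  99.] 7797
panel 0.57 [556.  17.] 105
panelfit (array([ 0.5367, -0.2146, -0.2077]), np.float64(0.17382036056630967))
holder exp [ 0.5937 -0.2254 -0.199   0.1994]
```

View pics/w3.png

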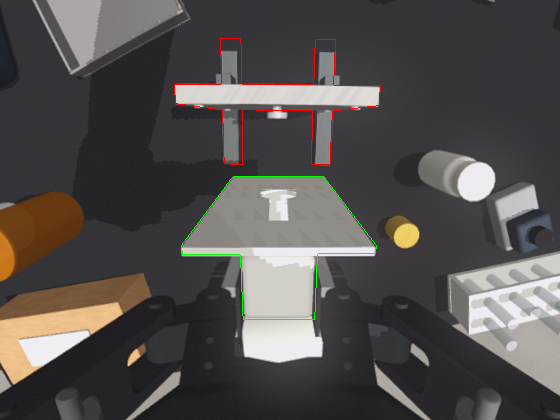

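The overlay matches both the panel and the held plate. The screw head is at (277,113), and the plate's centre column is about 279, so the holder sits about 1.5 mm off sideways. I'll lower it to screw height, correct that and square up.

Call:
carry_out(increments=[[0,-0.05,1.5,0.2],[0,-0.15,4,0.5],[0,-0.15,6.5,0.5],[0,-0.15,8.5,0.5],[0,-0.15,9.6,0.5],[0,-0.15,9.6,0.5],[0,-0.15,9.6,0.5],[0,-0.15,9.6,0.5],[0,-0.15,9.6,0.5]])

```text
t: 9.6
eef_pos: [0.6164, -0.2335, 0.2302]
tool_rot: [-3.141, 0.003, 2.932]
force: [-0.5, 0.1, -2.6]
grip_width: 0.0286
grasp_force: 79.3
```

```bash
cat > look.py <<'E'
from fit import *
import sys
np.set_printoptions(precision=4,suppress=True)
P=np.array([.5367,-.2146,-.2077])
o=robot.get_obs(); y=o["tool_rot"][2]%(2*np.pi); e=np.array(o["eef_pos"]); psi=y-np.pi
h=np.r_[e[:2]-.0223*np.array([np.cos(psi),np.sin(psi)]),psi,e[2]-.125]
c,s=np.cos(P[2]),np.sin(P[2]); d=h[:2]-P[:2]; f=np.array(o["force"])
print("t",o["t"],"hole in panel mm",1000*np.array([c*d[0]+s*d[1],-s*d[0]+c*d[1],h[3]+.062-.165]),"dyaw",psi-P[2],"tilt",o["tool_rot"][:2],"F panel",[c*f[0]+s*f[1],-s*f[0]+c*f[1],f[2]],"M",o["moment"],"gw",o["grip_width"])
if len(sys.argv)>1:
    I=info("wrist"); im=camera("wrist")[:,:,::-1].copy()
    for t in ["panel_screw","holder_hole","holder_slot"]:
        for r in place_of("wrist",t)[:1]: print(t,np.round(r["uv"],1),round(r["confidence"],2))
    V=masks("panel",(.536,-.215,.15),names=("wrist",),rad=200)
    if V: print("panelfit",fit(V,PB()[:1] if 0 else PB(),P))
    print("screw proj",proj("wrist",[[P[0]+c*.013,P[1]+s*.013,.165]],I),"hole proj",proj("wrist",[[h[0],h[1],h[3]+.062]],I))
    for B,qq,k in ((PB(),P,(0,0,255)),(HB,h,(0,255,0))):
        m=(render("wrist",I,B,qq)>.5).astype(np.uint8); cv2.drawContours(im,cv2.findContours(m,0,2)[0],-1,k,1)
    cv2.imwrite('pics/'+sys.argv[1]+'.png',im)
E
python3 look.py w4
```

```text
t 9.6 hole in panel mm [59.5382 -2.0287  2.1967] dyaw -0.0019003289983512417 tilt [-3.1408  0.003 ] F panel [np.float64(-0.5149108460946976), np.float64(-0.05654916832394741), np.float64(-2.6337272906328266)] M [-0.0171 -0.0094 -0.0029] gw 0.028573192851846146
panel_screw [281.1 100.8] 0.82
holder_hole [275.5 192.2] 0.65
holder_slot [274.7 223.2] 0.63
panelfit (array([ 0.5367, -0.2146, -0.2134]), np.float64(0.1379663331687183))
screw proj [[281.1666 118.8294]] hole proj [[278.0681 192.0159]]
```

View pics/w4.png

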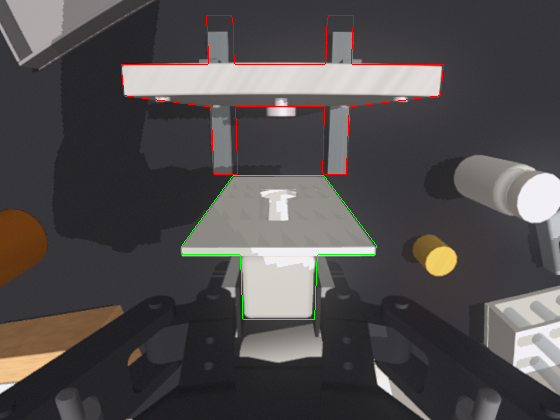

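The screw head is at (281,107) and the hole projects to column 278, so I need about 2 mm to +y and 2 mm down. I'll correct and close to roughly 25 mm.

Call:
carry_out(increments=[[0.5,0.15,0.2,0],[1.2,0.15,0.2,0],[2,0.15,0.2,0],[2.8,0.15,0.2,0],[3.4,0.15,0.2,0],[3.4,0.15,0.2,0],[3.4,0.15,0.2,0],[3.4,0.15,0.2,0],[3.4,0.15,0.2,0],[3.4,0.15,0.2,0],[3.4,0.15,0.2,0],[3.4,0.15,0.2,0]])

```text
t: 10.9
eef_pos: [0.5826, -0.2245, 0.2262]
tool_rot: [3.142, -0.0, 2.932]
force: [-0.3, 0.8, -1.4]
grip_width: 0.0291
grasp_force: 79.3
```

```bash
python3 look.py w5
```

```text
t 10.9 hole in panel mm [24.6166 -0.1692 -1.8264] dyaw -0.0018367891607247167 tilt [ 3.1416 -0.    ] F panel [np.float64(-0.48127532325192435), np.float64(0.6822229983409491), np.float64(-1.3785681553880555)] M [ 0.0184 -0.0108  0.0106] gw 0.02905858243259809
panel_screw [276.5 272.9] 0.24
holder_hole [274.5 192.5] 0.87
holder_slot [277.1 218.6] 0.76
panelfit (array([ 0.5366, -0.2147, -0.2084]), np.float64(0.17977849165022253))
screw proj [[278.2204 175.2954]] hole proj [[277.9855 192.2791]]
```

Call:
carry_out(increments=[[0.3,0,-0.15,0],[0.6,0,-0.15,0],[0.8,0,-0.15,0],[1,0,-0.15,0],[1.15,0,-0.15,0],[1.3,0,-0.15,0],[1.3,0,-0.15,0],[1.3,0,-0.15,0]])

```text
t: 11.87
eef_pos: [0.5696, -0.2218, 0.2278]
tool_rot: [-3.142, 0.0, 2.932]
force: [-0.2, -0.3, -1.3]
grip_width: 0.0286
grasp_force: 79.3
```

```bash
python3 look.py
```

```text
t 11.8667 hole in panel mm [11.4143 -0.1626 -0.1811] dyaw -0.0019767229766762817 tilt [-3.1416  0.0001] F panel [np.float64(-0.16235246272933146), np.float64(-0.30212038117929074), np.float64(-1.2502340944181392)] M [ 0.0388 -0.0098 -0.0093] gw 0.028647342008516975
```

Well aligned (0.2 mm in y and z), with no contact yet. I'll go on in small steps.

Call:
carry_out(increments=[[0.1,0,0,0],[0.2,0,0,0],[0.3,0,0,0],[0.4,0,0,0],[0.5,0,0,0],[0.5,0,0,0],[0.5,0,0,0]])

```text
t: 12.45
eef_pos: [0.5648, -0.2207, 0.2278]
tool_rot: [3.142, 0.0, 2.932]
force: [0.4, -0.3, -1.4]
grip_width: 0.0286
grasp_force: 79.3
```

Call:
carry_out(increments=[[0.1,0,0,0],[0.2,0,0,0],[0.3,0,0,0],[0.3,0,0,0],[0.3,0,0,0]])

```text
t: 12.87
eef_pos: [0.5618, -0.2201, 0.2278]
tool_rot: [-3.142, 0.0, 2.932]
force: [0.2, -0.0, -1.6]
grip_width: 0.0283
grasp_force: 79.3
```

```bash
python3 look.py
```

```text
t 12.8667 hole in panel mm [ 3.3965 -0.122  -0.1909] dyaw -0.0019440242353363502 tilt [-3.1416  0.    ] F panel [np.float64(0.17881007344649824), np.float64(0.02103013651712095), np.float64(-1.558867794007218)] M [ 0.0206 -0.0175  0.079 ] gw 0.02827698984071439
```

Call:
carry_out(increments=[[0.1,0,0,0],[0.1,0,0,0],[0.15,0,0,0],[0.2,0,0,0],[0.2,0,0,0]])

```text
t: 13.28
eef_pos: [0.5598, -0.2197, 0.2278]
tool_rot: [-3.142, -0.0, 2.932]
force: [0.4, -0.5, -1.5]
grip_width: 0.0287
grasp_force: 79.3
```

Call:
carry_out(increments=[[0.05,0,0,0],[0.1,0,0,0],[0.1,0,0,0]])

```text
t: 13.53
eef_pos: [0.5589, -0.2194, 0.2278]
tool_rot: [3.142, -0.0, 2.932]
force: [-0.0, -0.2, -1.7]
grip_width: 0.0289
grasp_force: 79.3
```

```bash
python3 look.py
```

```text
t 13.5333 hole in panel mm [ 0.3777 -0.1124 -0.1964] dyaw -0.0019324529088922127 tilt [ 3.1416 -0.    ] F panel [np.float64(0.02606960583664649), np.float64(-0.15390088445100328), np.float64(-1.74778075437102)] M [-0.029  -0.0207  0.0284] gw 0.02894278819356959
```

Call:
carry_out(increments=[[0.05,0,0,0],[0.05,0,0,0],[0.05,0,0,0]])

```text
t: 13.78
eef_pos: [0.5585, -0.2193, 0.2278]
tool_rot: [3.142, 0.0, 2.932]
force: [-0.4, 0.1, -2.1]
grip_width: 0.0292
grasp_force: 79.3
```

Call:
carry_out(increments=[[0.05,0,0,0],[0.05,0,0,0],[0.05,0,0,0]])

```text
t: 14.03
eef_pos: [0.5583, -0.2194, 0.2279]
tool_rot: [3.142, 0.001, 2.932]
force: [1.9, 0.3, -2.8]
grip_width: 0.0289
grasp_force: 79.2
```

Contact is felt at about 2 N and the hole is over the head. I'll ease off a hair and slide down to before the earliest wedge.

Call:
carry_out(increments=[[-0.03,0,0.1,0],[-0.03,0,0.3,0],[-0.03,0,0.5,0],[-0.03,0,0.7,0],[-0.03,0,0.9,0],[-0.03,0,1.1,0],[-0.03,0,1.3,0],[-0.03,0,1.4,0],[-0.03,0,1.4,0]])

```text
t: 14.78
eef_pos: [0.5583, -0.2193, 0.2135]
tool_rot: [3.141, 0.0, 2.932]
force: [2.8, 0.0, -2.7]
grip_width: 0.0289
grasp_force: 79.2
```

```bash
python3 look.py
```

```text
t 14.7833 hole in panel mm [ -0.1613  -0.0697 -14.5193] dyaw -0.0019357551047409771 tilt [3.1415 0.    ] F panel [np.float64(2.748854080147351), np.float64(0.5957811220008886), np.float64(-2.7406904739767013)] M [-0.1061 -0.5574 -0.1004] gw 0.02892737433343953
```

Call:
carry_out(increments=[[-0.02,0,0.1,0],[-0.02,0,0.2,0],[-0.02,0,0.3,0],[-0.02,0,0.3,0]])

```text
t: 15.12
eef_pos: [0.5583, -0.2193, 0.2105]
tool_rot: [3.142, -0.0, 2.932]
force: [1.2, 0.5, -2.4]
grip_width: 0.0289
grasp_force: 79.3
```

Call:
carry_out(increments=[[0,0,0.1,0],[0,0,0.2,0],[0,0,0.3,0],[0,0,0.3,0]])

```text
t: 15.45
eef_pos: [0.5583, -0.2193, 0.2076]
tool_rot: [-3.142, -0.0, 2.932]
force: [-0.3, -0.6, -1.8]
grip_width: 0.0287
grasp_force: 79.5
```

Call:
carry_out(increments=[[0,0,0.1,0],[0,0,0.2,0],[0,0,0.3,0],[0,0,0.3,0]])

```text
t: 15.78
eef_pos: [0.5583, -0.2194, 0.2052]
tool_rot: [-3.141, 0.0, 2.932]
force: [-1.5, 1.3, 4.9]
grip_width: 0.029
grasp_force: 80.1
```

Wedging begins at about 22 mm below the axis. I'll use half-millimetre steps from here.

Call:
carry_out(increments=[[0,0,0.05,0],[0,0,0.05,0]])

```text
t: 15.95
eef_pos: [0.5583, -0.2194, 0.2049]
tool_rot: [-3.141, 0.0, 2.932]
force: [-2.6, 0.5, 6.9]
grip_width: 0.0284
grasp_force: 80.3
```

Call:
carry_out(increments=[[0,0,0.05,0],[0,0,0.05,0]])

```text
t: 16.12
eef_pos: [0.5583, -0.2195, 0.2047]
tool_rot: [-3.141, 0.0, 2.932]
force: [-2.5, 1.1, 7.5]
grip_width: 0.0285
grasp_force: 80.5
```

```bash
python3 look.py
```

```text
t 16.1167 hole in panel mm [ -0.1341  -0.2755 -23.3162] dyaw -0.0022448044044929283 tilt [-3.1411  0.0004] F panel [np.float64(-2.7084281229891136), np.float64(0.523797799288003), np.float64(7.464711595233321)] M [ 0.2098  0.4797 -0.171 ] gw 0.02850682714588248
```

Call:
carry_out(increments=[[0.02,0,0.05,0],[0.02,0,0.1,0],[0.02,0,0.1,0]])

```text
t: 16.37
eef_pos: [0.5583, -0.2195, 0.2041]
tool_rot: [-3.141, 0.001, 2.931]
force: [-3.3, 0.3, 9.7]
grip_width: 0.0287
grasp_force: 80.8
```

Call:
carry_out(increments=[[0.01,0,0.05,0],[0.01,0,0.1,0],[0.01,0,0.1,0]])

```text
t: 16.62
eef_pos: [0.5583, -0.2195, 0.2036]
tool_rot: [-3.141, 0.002, 2.931]
force: [-4.4, 0.9, 12.2]
grip_width: 0.0286
grasp_force: 81.1
```

```bash
python3 look.py
```

```text
t 16.6167 hole in panel mm [ -0.1393  -0.3329 -24.417 ] dyaw -0.0024667468469377063 tilt [-3.1408  0.0016] F panel [np.float64(-4.505743320224749), np.float64(-0.04549420161430484), np.float64(12.2303971857454)] M [ 0.4198  0.7219 -0.2485] gw 0.02863186247973579
```

Call:
carry_out(increments=[[0.02,0,0.05,0],[0.02,0,0.1,0],[0.02,0,0.1,0]])

```text
t: 16.87
eef_pos: [0.5583, -0.2196, 0.2031]
tool_rot: [-3.141, 0.002, 2.931]
force: [-4.4, 1.3, 12.6]
grip_width: 0.0286
grasp_force: 81.4
```

Call:
carry_out(increments=[[0.02,0,0.05,0],[0.02,0,0.08,0],[0.02,0,0.08,0]])

```text
t: 17.12
eef_pos: [0.5583, -0.2196, 0.2028]
tool_rot: [-3.141, 0.003, 2.931]
force: [-5.2, 1.1, 16.5]
grip_width: 0.0287
grasp_force: 81.7
```

```bash
python3 look.py
```

```text
t 17.1167 hole in panel mm [ -0.1507  -0.3543 -25.2135] dyaw -0.002647413431859036 tilt [-3.1406  0.003 ] F panel [np.float64(-5.349925649475712), np.float64(0.018341543104682945), np.float64(16.53573307453359)] M [ 0.5187  0.9883 -0.3421] gw 0.028667005393711642
```

Call:
carry_out(increments=[[0.02,0,0.04,0],[0.02,0,0.06,0],[0.02,0,0.06,0],[0.02,0,0.06,0]])

```text
t: 17.45
eef_pos: [0.5583, -0.2196, 0.2025]
tool_rot: [-3.141, 0.004, 2.931]
force: [-4.1, 1.4, 18.1]
grip_width: 0.0282
grasp_force: 81.9
```

Call:
carry_out(increments=[[0,0,0,0]])

```text
t: 17.53
eef_pos: [0.5583, -0.2196, 0.2026]
tool_rot: [-3.14, 0.004, 2.931]
force: [-5.0, 1.2, 17.3]
grip_width: 0.029
grasp_force: 81.9
```

The push is 17–18 N, within the band. I'll relax the vertical load before letting go.

Call:
carry_out(increments=[[0,0,-0.1,0],[0,0,-0.2,0],[0,0,-0.3,0],[0,0,-0.35,0],[0,0,-0.35,0]])

```text
t: 17.95
eef_pos: [0.5582, -0.2196, 0.2027]
tool_rot: [-3.141, 0.001, 2.932]
force: [3.4, -1.5, 0.7]
grip_width: 0.029
grasp_force: 79.3
```

```bash
python3 look.py
```

```text
t 17.95 hole in panel mm [ -0.2344  -0.364  -25.2656] dyaw -0.002360053674202778 tilt [-3.1412  0.0011] F panel [np.float64(3.591040286712322), np.float64(-0.7784746528231885), np.float64(0.7275005776793023)] M [-0.4721 -0.6544 -0.5062] gw 0.029027243135930587
```

Call:
carry_out(increments=[[-0.03,0,0,0],[-0.06,0,0,0],[-0.06,0,0,0]], force=20)

```text
t: 18.2
eef_pos: [0.5582, -0.2195, 0.2027]
tool_rot: [-3.141, -0.0, 2.932]
force: [1.9, -0.7, -0.7]
grip_width: 0.029
grasp_force: 79.5
```

Call:
carry_out(increments=[[0,0,0,0],[0,0,0,0],[0,0,0,0],[0,0,0,0],[0,0,0,0],[0,0,0,0]], gripper=0.7)

```text
t: 18.7
eef_pos: [0.558, -0.2191, 0.2029]
tool_rot: [3.141, -0.0, 2.932]
force: [0.3, -0.5, 0.4]
grip_width: 0.0597
grasp_force: 0.0
```

```bash
python3 look.py
```

```text
t 18.7 hole in panel mm [ -0.492    0.0174 -25.1391] dyaw -0.001655669739445198 tilt [ 3.1414 -0.0003] F panel [np.float64(0.4214047573498499), np.float64(-0.4342086813204099), np.float64(0.43867721305195295)] M [-0.0072 -0.0627  0.0089] gw 0.05973479578551977
```

Released cleanly. I'll retreat straight up and check.

Call:
carry_out(increments=[[0,0,-0.5,0],[0,0,-1.5,0],[0,0,-3,0],[0,0,-5,0],[0,0,-8,0],[0,0,-11,0],[0,0,-14,0],[0,0,-14,0],[0,0,-14,0]])

```text
t: 19.45
eef_pos: [0.5592, -0.2198, 0.346]
tool_rot: [-3.14, 0.005, 2.932]
force: [0.1, -0.6, -1.3]
grip_width: 0.0599
grasp_force: 0.0
```

```bash
python3 - <<'E'
from fit import *
np.set_printoptions(precision=4,suppress=True)
c,s=np.cos(-.2077),np.sin(-.2077); h=np.array([.5367,-.2146,-.2077,.103-.0252])
w=camera("wrist"); I=info("wrist"); sc=camera("scene"); a=[]
for n,im in (("wrist",w),("scene",sc)):
    im=im[:,:,::-1].copy(); m=(render(n,info(n),HB,h)>.5).astype(np.uint8); cv2.drawContours(im,cv2.findContours(m,0,2)[0],-1,(0,255,0),1); a.append(im)
b=a[1][180:330,120:320]
cv2.imwrite('pics/end.png',np.hstack([cv2.resize(a[0],(400,300)),cv2.resize(b,(400,300),interpolation=cv2.INTER_CUBIC)]))
o=robot.get_obs(); print(o["t"],o["eef_pos"],o["force"])
E
```

```text
19.55 [ 0.5579 -0.2192  0.3427] [-0.6077  0.2826 -0.6075]
```

View pics/end.png

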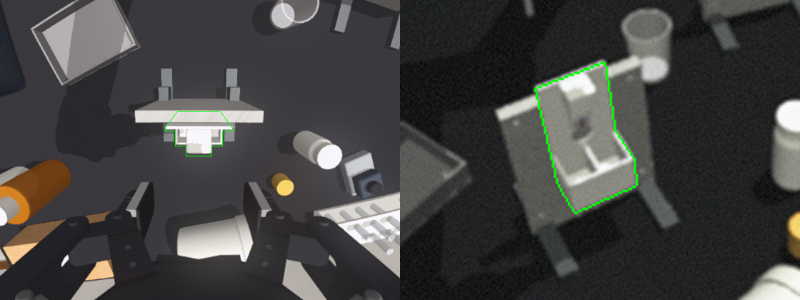

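The holder hangs upright and flush on panel A, at (590,135) in the right crop, and matches the predicted outline 25 mm below the axis. The gripper is clear. I'm handing in.

```bash
python3 -c "
from bench import ticket
print(ticket.job_done())"
```

```text
the job is handed in; nothing more can be done
None
```

The holder hangs on the farther panel's screw, pushed down with about 17–18 N until it wedged about 25 mm below the screw axis, then released and handed in at about 19.5 s; no verdict came back, and I could not measure how hard it presses on the panel by itself.

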